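Drive a stuck dowel pin out of a bearing block with a drift

ROBOT

A 6-joint arm with a two-finger parallel gripper is mounted at the origin on a cart in front of the work surface, level with it; the furniture and walls round the work are solid. World frame = base frame: x ahead of the robot, y to its left, z up, the work surface at z = 0. Lengths are in m, angles in degrees, forces in N, time in s.
With the tool pointing down it reaches from about 0.35 to 0.875 m from the base axis. Payload 4.2 kg.
Tool frame: the origin (TCP) lies midway between the tips of the shut fingers; the grasp point (between the pads) lies 19 mm behind it (hold_point_z is the z of the grasp point in the tool frame, in m); z points along the fingers, y is the direction in which the jaws open and shut (so a half turn about z gives the same grasp; the last joint's range is limited). The gripper opens to 87 mm and grips with 3 to 60 N. Pads are 19 mm wide; open, the fingers measure 117 mm over their backs; the gripper's body (75 mm by 190 mm) begins 51 mm behind the grasp point.
Start: joints at [-51.933, 22.042, 0.453, 0, -68.411, -14.817], TCP at [0.247, -0.574, 0.223] pointing down, gripper open.
Joint ranges: [-179.83, 179.83], [-69.29, 118.12], [-61.27, 80.66], [-181.25, 117.63], [-171.15, -9.14], [-177.46, 177.46]. Speed limits (degrees/s): [159.86, 159.86, 180, 180, 180, 180].

INTERFACE

Orientations are given as a 3x3 rotation matrix whose columns are the frame's x, y, z axes.
In Python, from station import * gives the robot as it stands. The module is installed in compiled form; this text tells all that it offers.
- The arm moves only by the tool jog_arm, never from a script. Its argument "moves" is a list of rows, each a list of 7 numbers: the closure, from -1 (fully open) to 1 (shut), then the shift along the tool's x, y, z in m, then the turn, a rotation vector about the tool's x, y, z in rad. In form: [[gripper, x, y, z, wx, wy, wz], ...]. A call has exactly 10 rows; each row is the pose to reach, as a shift and turn from the pose commanded when the call began, along the tool's axes at that moment; what a row does not reach only later rows make up. A row lasts 1/12 s, in which the tool goes at most 41.7 mm and 7.16 degrees, less where a joint would pass 70% of its speed; a pose out of reach is approached as far as the arm can. A call with a gripper value outside its range is refused whole. The fingers move at their own pace and stop on an object; the grip force is fixed at half the most. Time passes only in rows, so rows that repeat a pose let the fingers close, or fill a call up. It gives the time, the measured TCP pose, the force and the opening at its end, in the units of the state.
- sense(): the state, without advancing time (a new reading comes with each control period).
- capture(name): name is "scene" or "top"; returns a dict with "frame" (420x560x3 uint8, red, green, blue), "fov_y" (degrees; the focal length in pixels is half the picture's height over the tangent of half this angle, whatever the lens; pixels are square), "cx", "cy" (the principal point, pixels), "k1" (the pictures are not rectified: a ray, as slopes to the right and down, at radius r is drawn at 1 + k1 r^2 times it, then the intrinsics apply), "world_from_camera" (4x4, takes a point from camera to world coordinates). Camera axes: x right, y down, z forward; pixel columns grow to the right and rows downward; lengths in m; the calibration is good to about 2 mm. A picture is of the moment at which its call begins. There is no depth.
- finish_job(): hands the job in, once; it reports no verdict.
The state is a dict: "time_s": time; "joints": joint angles; "joint_velocities": joint speeds; "effort": joint torques, N m; "tcp_pos": TCP position; "ee_rot": TCP orientation; "wrist_force": force on the tool from outside, world axes, zero at the start; "moment": the same for the moment, N m; "gripper_width": opening from 0.0 (shut) to 1.0 (fully open).
Only numpy, scipy, OpenCV 4.12 (cv2) and the standard library are available. Lean on these libraries where they do the work, as an engineer would, in place of code of your own. Each camera call takes 0.05 s, during which the arm holds its last target.

TASK

Take the drift out of its holder and, from above, press the stuck dowel pin down and out of the bearing block so that it drops into the tray; the block's sliding cover stands out of line, so feel for its hole with the drift and bring it over the bore. Then put the drift back in its holder, upright and fully home, and let go. Press steadily, never with more than 30 newtons on dowel, cover or block; keep the fingers off the dowel, and leave the cup, the whetstone and the printing block where they are.

Things in the scene. Friction and masses are not known exactly. Their poses are not given: they have to be found in the camera images.
- stand: Fixed stand: wooden tray 104 x 104 mm (floor 5 mm up, rim 16 mm), two posts at y = +/-37 mm carrying an iron bearing block 60 x 60 mm, underside 58 mm, top face 98 mm up, with an upright through bore in its middle. On top a steel cover plate slides along the stand's x between guides (7 mm high, 29 mm clear between them). Origin: middle of the tray's underside, on the bore's axis; z up.
- bore (a point): Centre of the bore's mouth, in the block's top face under the cover; bore 16 mm wide, 40 mm deep, chamfer 1.5 mm; 17 to 38 mm down, spring shoes 13.8 mm apart (stand's x) grip the dowel. Cover: 4 mm thick, 50 mm long, 10 mm high tab at each end; its 15.5 mm hole is 0 to 10 mm off the bore along the stand's x, either way, not reported; 4 N slides it, it stays.
- dowel: Loose steel dowel pin, 15 mm diameter, 30 mm long, 45 g. Origin at its centre, z along its axis. At the start it is tight in the bore, upper end 2 to 8 mm below the block's top face. It moves only when pressed with some 7 to 18 N (friction, no spring), comes free when its upper end is 38 mm below the face, then falls 25 mm into the tray, where it may stand or lie.
- holder: Dark wooden holder fixed to the table, 56 x 56 mm, 70 mm high, with an upright round hole 15 mm in diameter, 66 mm deep, chamfered 1.5 mm, at its middle. Origin: middle of its underside, on the hole's axis; z up.
- drift: Loose drift punch, about 0.16 kg, 124 mm long, upright in the holder: steel rod 13 mm diameter, 62 mm long, foot tapered to 11 mm over the last 1.5 mm; above it a collar 26 mm diameter, 6 mm thick, and the handle. Origin: centre of the foot's end; z towards the handle. At home the collar rests on the holder's top, the origin 8 mm above the table.
- drift_grip (a point): Middle of the drift's handle, on its axis, 96 mm above its foot: the place to grip it, from above. Round wooden handle, 24 mm diameter, from 68 to 124 mm above the foot.
- cup: Small pale cup, 65 mm wide, 48 mm high, a bystander. Origin: middle of its underside.
- stone: Grey whetstone, 45 x 140 x 20 mm, a bystander. Origin: middle of its underside.
- print_block: Dark wooden hand printing block, 52 x 70 x 58 mm, a bystander. Origin: middle of its underside.
Things that resemble listed ones, but are neither listed nor needed, are in the scene too. Several things have the shape of the drift; the one meant has the colours described above.

How it is judged:
By the outcome, as a careful person would: the job done as asked, in the order asked, and still so for the second after the job is handed in, with the robot touching nothing.
It also fails if it takes over 72 s, if anything falls off the work surface, if the arm or the gripper's body presses on something with over 40 N, if the wrist force passes 120 N, or if a joint passes its speed limit or range.

## Working session

There is one attempt and no reset: what is moved stays moved. The work goes in short steps, Python scripts to look and compute and a tool call to move; the robot and the scene stay as the last step left them, time stands still between calls to the robot, and variables do not carry over. Pictures are saved under pics/ and viewed, and the job is handed in when it is done.

Besides the shell and the picture viewer there is one more tool, called after "Call:" as name(argument=value, ...) on one line, values as JSON. jog_arm: Moves the arm, as the interface text tells. Its arguments: {"type":"object","properties":{"moves":{"type":"array"}},"required":["moves"]}

```bash
mkdir -p pics; cat > h.py <<'E'
import numpy as np, cv2
from station import *
def shot(n,f):
    c=capture(n); cv2.imwrite('pics/'+f+'.png',cv2.cvtColor(c['frame'],cv2.COLOR_RGB2BGR)); np.save('pics/'+f+'.npy',c,allow_pickle=True); return c
def load(f): return np.load('pics/'+f+'.npy',allow_pickle=True).item()
def K(c):
    h=c['frame'].shape[0]; f=h/2/np.tan(np.radians(c['fov_y'])/2); return f
def ray(c,u,v):
    f=K(c); x=np.array([(u-c['cx'])/f,(v-c['cy'])/f]); s=x.copy()
    for _ in range(30): s=x/(1+c['k1']*(s@s))
    T=np.array(c['world_from_camera']); d=T[:3,:3]@np.array([s[0],s[1],1]); return T[:3,3],d
def onz(c,u,v,z):
    o,d=ray(c,u,v); return o+d*(z-o[2])/d[2]
def proj(c,p):
    T=np.array(c['world_from_camera']); q=T[:3,:3].T@(np.array(p)-T[:3,3]); s=q[:2]/q[2]; s=s*(1+c['k1']*(s@s)); f=K(c); return s[0]*f+c['cx'],s[1]*f+c['cy']
E
python3 - <<'E'
from h import *
np.set_printoptions(precision=4,suppress=True)
for n in('scene','top'):
    c=shot(n,n+'0'); print(n,c['fov_y'],c['cx'],c['cy'],c['k1']); print(np.array(c['world_from_camera']))
s=sense(); print(s)
E
```

```text
scene 50.57449756490171 280.1852677303702 204.14851179801755 -0.06364168260969795
[[-0.8666 -0.2783  0.4142  0.2116]
 [-0.4984  0.4403 -0.7468  0.3939]
 [ 0.0255 -0.8536 -0.5202  0.5236]
 [ 0.      0.      0.      1.    ]]
top 43.079322335024564 276.44317349873467 207.6692168092095 -0.10475542603397224
[[-0.0162 -0.9811  0.193   0.3759]
 [-0.9998  0.0141 -0.0121 -0.2263]
 [ 0.0091 -0.1932 -0.9811  1.2188]
 [ 0.      0.      0.      1.    ]]
{'time_s': 0.1, 'joints': array([-51.9307,  22.0853,   0.3878,  -0.0244, -68.4123, -14.8164]), 'joint_velocities': array([ 0.0383, -0.1085,  0.1589,  0.0219,  0.047 ,  0.0059]), 'effort': array([ -0.0019, -39.1689,  18.7933,   4.232 ,   0.0134,  -0.0001]), 'tcp_pos': array([ 0.2465, -0.5737,  0.2216]), 'ee_rot': array([[-0.9188, -0.3946, -0.0009],
       [-0.3946,  0.9188,  0.0018],
       [ 0.0001,  0.002 , -1.    ]]), 'wrist_force': array([-0.4263,  0.598 , -0.3806]), 'moment': array([-0.0516, -0.0227,  0.0112]), 'gripper_width': 1.0006872055850287}
```

View pics/scene0.png

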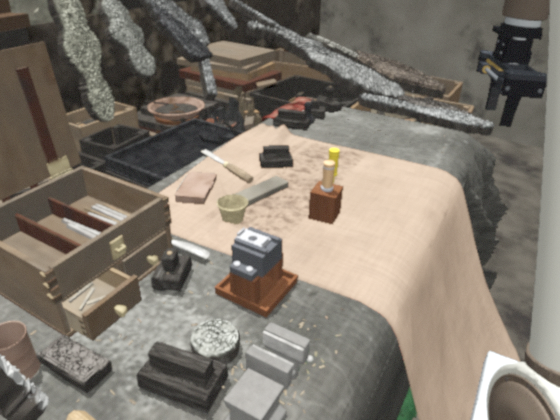

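View pics/top0.png

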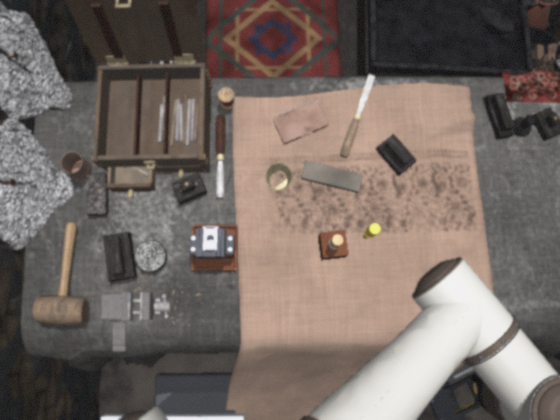

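The scene shows the stand at about (257,268), the holder with the wooden-handled drift at (326,195), and a yellow look-alike behind it at (334,160). In the top view they're at (213,245), (333,243) and (373,230). Next I'll zoom in.

```bash
python3 - <<'E'
from h import *
a=cv2.imread('pics/top0.png'); b=cv2.imread('pics/scene0.png')
def z(i,x0,y0,w,h,s): return cv2.resize(i[y0:y0+h,x0:x0+w],None,fx=s,fy=s,interpolation=cv2.INTER_CUBIC)
cv2.imwrite('pics/z1.png',z(a,180,210,100,75,8))
cv2.imwrite('pics/z2.png',z(a,300,210,100,75,8))
cv2.imwrite('pics/z3.png',z(b,205,215,100,100,6))
cv2.imwrite('pics/z4.png',z(b,290,140,80,90,6))
E
```

```text
(no output)
```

View pics/z1.png

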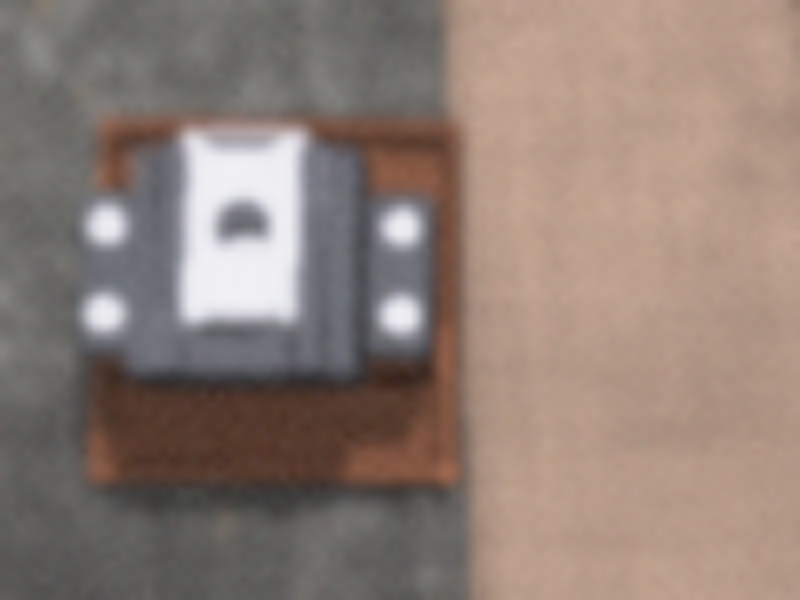

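View pics/z2.png

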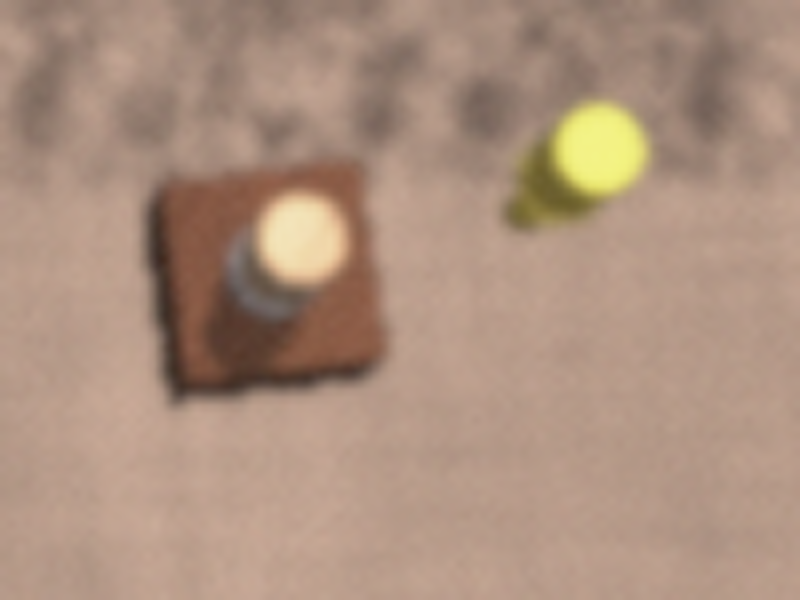

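View pics/z3.png

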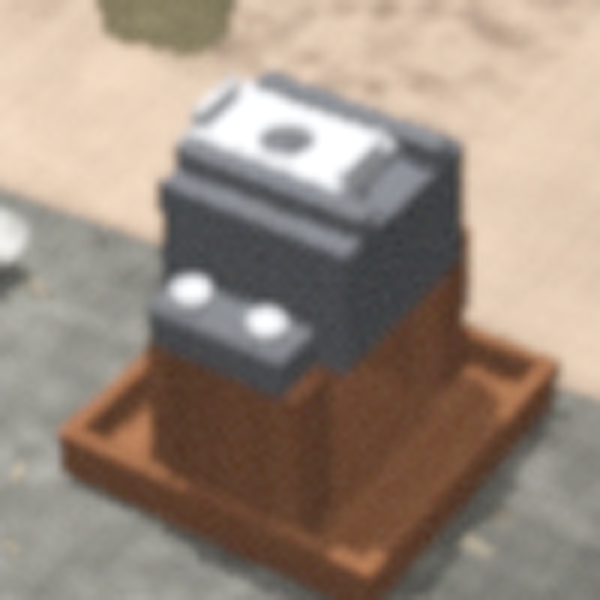

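View pics/z4.png

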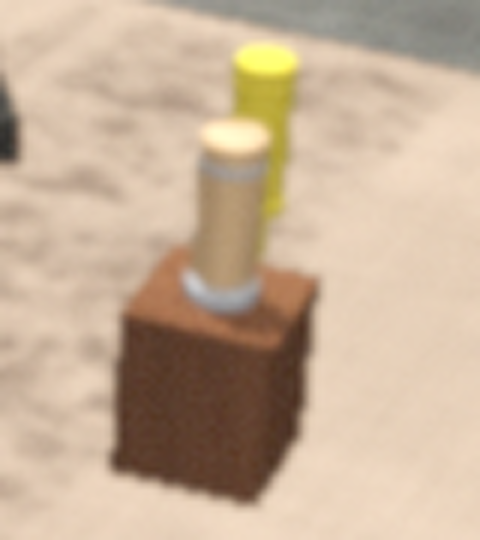

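```bash
cat > m.py <<'E'
from h import *
np.set_printoptions(precision=4,suppress=True)
t=load('top0'); s=load('scene0')
def Z1(x,y): return x/8-0.4375+180, y/8-0.4375+210
def Z2(x,y): return x/8-0.4375+300, y/8-0.4375+210
def Z3(x,y): return x/6-0.4167+205, y/6-0.4167+215
def Z4(x,y): return x/6-0.4167+290, y/6-0.4167+140
def show(n,c,Z,pts,z):
    P=np.array([onz(c,*Z(*p),z) for p in pts]); print(n); print(P[:,:2]); print('mean',P.mean(0)[:2]); return P
show('tray top',t,Z1,[(100,122),(460,122),(458,485),(88,485)],.016)
show('tray scene L,F,R (z16)',s,Z3,[(62,438),(368,572),(556,364)],.016)
show('holder top',t,Z2,[(160,185),(360,162),(383,358),(180,385)],.070)
show('holder sc',s,Z4,[(176,250),(318,285),(268,345),(122,314)],.070)
show('drift top',t,Z2,[(303,240)],.132)
show('drift top sc',s,Z4,[(235,138)],.132)
show('yellow',t,Z2,[(600,150)],.132); show('yellow sc',s,Z4,[(266,60)],.132)
show('cover plate top',t,Z1,[(185,150),(303,150),(298,322),(182,322)],.102)
show('hole top',t,Z1,[(243,222)],.102)
show('hole scene',s,Z3,[(288,138)],.102)
show('block top edge top',t,Z1,[(135,140),(360,148),(360,378),(130,378)],.098)
show('block scene',s,Z3,[(163,183),(355,240),(465,145)],.098)
E
python3 m.py
```

```text
tray top
[[ 0.5752 -0.0471]
 [ 0.5738 -0.1503]
 [ 0.4701 -0.1495]
 [ 0.4714 -0.0449]]
mean [ 0.5226 -0.0979]
tray scene L,F,R (z16)
[[ 0.5744 -0.0437]
 [ 0.4747 -0.0442]
 [ 0.4718 -0.1442]]
mean [ 0.507  -0.0774]
holder top
[[ 0.5448 -0.3338]
 [ 0.5503 -0.3888]
 [ 0.4964 -0.393 ]
 [ 0.4901 -0.3375]]
mean [ 0.5204 -0.3633]
holder sc
[[ 0.5494 -0.384 ]
 [ 0.4958 -0.3877]
 [ 0.4937 -0.3398]
 [ 0.5451 -0.332 ]]
mean [ 0.521  -0.3609]
drift top
[[ 0.5208 -0.3645]]
mean [ 0.5208 -0.3645]
drift top sc
[[ 0.5208 -0.3602]]
mean [ 0.5208 -0.3602]
yellow
[[ 0.5431 -0.4429]]
mean [ 0.5431 -0.4429]
yellow sc
[[ 0.538  -0.4244]]
mean [ 0.538  -0.4244]
cover plate top
[[ 0.5531 -0.0826]
 [ 0.5527 -0.114 ]
 [ 0.5068 -0.1129]
 [ 0.5072 -0.0823]]
mean [ 0.53  -0.098]
hole top
[[ 0.5336 -0.0982]]
mean [ 0.5336 -0.0982]
hole scene
[[ 0.5332 -0.0972]]
mean [ 0.5332 -0.0972]
block top edge top
[[ 0.5567 -0.0687]
 [ 0.5537 -0.1288]
 [ 0.4922 -0.1289]
 [ 0.493  -0.0681]]
mean [ 0.5239 -0.0986]
block scene
[[ 0.5533 -0.0671]
 [ 0.4971 -0.0732]
 [ 0.4937 -0.1246]]
mean [ 0.5147 -0.0883]
```

```bash
cat >> h.py <<'E'
from scipy.spatial.transform import Rotation as Ro
RD=np.array([[0,-1,0],[-1,0,0],[0,0,-1.]])  # columns x=(0,-1,0), y=(-1,0,0), z down
def to(p,Rt=RD):
    s=sense(); R=np.array(s['ee_rot']); d=R.T@(np.array(p)-s['tcp_pos']); w=Ro.from_matrix(R.T@Rt).as_rotvec()
    np.set_printoptions(precision=4,suppress=True)
    print('t',round(s['time_s'],2),'tcp',s['tcp_pos'],'F',s['wrist_force'],'g',round(s['gripper_width'],3)); print('shift',d,'rot',w)
def cross(c1,p1,c2,p2):
    o1,d1=ray(c1,*p1);o2,d2=ray(c2,*p2)
    A=np.c_[d1,-d2]; l=np.linalg.lstsq(A,o2-o1,rcond=None)[0]; a=o1+d1*l[0]; b=o2+d2*l[1]; return (a+b)/2,np.linalg.norm(a-b)
E
cat >> m.py <<'E'
print('yellow',cross(t,Z2(600,150),s,Z4(266,60)))
print('drift',cross(t,Z2(303,240),s,Z4(235,138)))
print('hole',cross(t,Z1(243,222),s,Z3(288,138)))
to((.521,-.3625,.2))
E
python3 m.py | tail -5
```

```text
yellow (array([ 0.5452, -0.4445,  0.1224]), np.float64(0.0014616851986047163))
drift (array([ 0.5218, -0.3645,  0.1298]), np.float64(0.0014902264063179666))
hole (array([ 0.5338, -0.0981,  0.1012]), np.float64(8.45681247641458e-05))
t 0.1 tcp [ 0.2465 -0.5737  0.2216] F [-0.4263  0.598  -0.3806] g 1.001
shift [-0.3355  0.0857  0.0217] rot [ 0.0018  0.001  -1.1651]
```

Call:
jog_arm(moves=[[-1, -0.03, 0.008, 0.002, 0, 0, -0.11], [-1, -0.065, 0.017, 0.004, 0, 0, -0.225], [-1, -0.1, 0.026, 0.006, 0, 0, -0.34], [-1, -0.135, 0.034, 0.008, 0, 0, -0.46], [-1, -0.17, 0.043, 0.01, 0, 0, -0.58], [-1, -0.205, 0.052, 0.012, 0, 0, -0.7], [-1, -0.24, 0.061, 0.014, 0, 0, -0.82], [-1, -0.275, 0.07, 0.016, 0, 0, -0.94], [-1, -0.31, 0.079, 0.018, 0, 0, -1.06], [-1, -0.3355, 0.0857, 0.02, 0, 0, -1.165]])

```text
time_s: 0.93
tcp_pos: [0.523, -0.3609, 0.2019]
ee_rot: [[0.007, -1.0, -0.0], [-1.0, -0.007, 0.001], [-0.001, 0.0, -1.0]]
wrist_force: [1.2, -0.2, -0.3]
gripper_width: 0.999
```

```bash
python3 - <<'E'
from h import *
to((.5213,-.363,.085))
E
```

```text
t 0.93 tcp [ 0.523  -0.3609  0.2019] F [ 1.218  -0.2342 -0.3495] g 0.999
shift [0.0021 0.0017 0.1169] rot [0.0004 0.0005 0.0073]
```

Call:
jog_arm(moves=[[-1, 0, 0, 0, 0, 0, 0], [-1, 0, 0, 0.01, 0, 0, 0], [-1, 0, 0, 0.02, 0, 0, 0], [-1, 0, 0, 0.03, 0, 0, 0], [-1, 0, 0, 0.04, 0, 0, 0], [-1, 0, 0, 0.045, 0, 0, 0], [-1, 0, 0, 0.045, 0, 0, 0], [-1, 0, 0, 0.045, 0, 0, 0], [-1, 0, 0, 0.045, 0, 0, 0], [-1, 0, 0, 0.045, 0, 0, 0]])

```text
time_s: 1.77
tcp_pos: [0.5215, -0.3634, 0.1583]
ee_rot: [[-0.0, -1.0, 0.001], [-1.0, 0.0, -0.001], [0.001, -0.001, -1.0]]
wrist_force: [-0.6, 0.3, -0.2]
gripper_width: 1.004
```

```bash
python3 - <<'E'
from h import *
to((.5213,-.363,.085))
a=shot('scene','s1'); b=shot('top','t1')
def z(i,x0,y0,w,h,s): return cv2.resize(i[y0:y0+h,x0:x0+w],None,fx=s,fy=s,interpolation=cv2.INTER_CUBIC)
i=cv2.imread('pics/s1.png'); j=cv2.imread('pics/t1.png')
cv2.imwrite('pics/s1z.png',np.hstack([z(i,270,80,130,160,3),z(j,260,170,130,160,3)]))
E
```

```text
t 1.77 tcp [ 0.5215 -0.3634  0.1583] F [-0.6401  0.2739 -0.2279] g 1.004
shift [-0.0004  0.0003  0.0733] rot [-0.0013 -0.0007 -0.0002]
```

View pics/s1z.png

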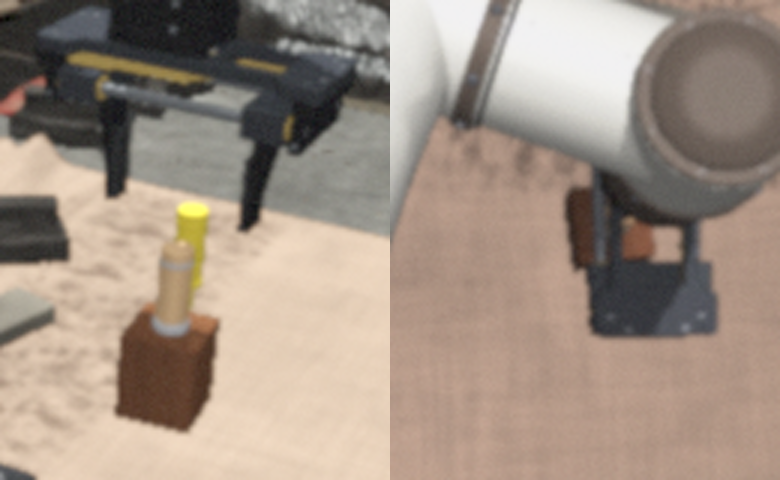

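The fingers straddle the drift's handle along x, with the left tip at about (115,195) and the right at (250,225) in the crop, and they clear the yellow one. Now I'll descend and close.

Call:
jog_arm(moves=[[-1, 0, 0, 0.012, 0, 0, 0], [-1, 0, 0, 0.024, 0, 0, 0], [-1, 0, 0, 0.036, 0, 0, 0], [-1, 0, 0, 0.048, 0, 0, 0], [-1, 0, 0, 0.06, 0, 0, 0], [-1, 0, 0, 0.07, 0, 0, 0], [-1, 0, 0, 0.0735, 0, 0, 0], [-1, 0, 0, 0.0735, 0, 0, 0], [-1, 0, 0, 0.0735, 0, 0, 0], [-1, 0, 0, 0.0735, 0, 0, 0]])

```text
time_s: 2.7
tcp_pos: [0.5218, -0.3633, 0.085]
ee_rot: [[0.0, -1.0, 0.002], [-1.0, -0.0, -0.001], [0.001, -0.002, -1.0]]
wrist_force: [0.5, 0.4, 0.8]
gripper_width: 1.003
```

Call:
jog_arm(moves=[[0.2, 0, 0, 0, 0, 0, 0], [0.3, 0, 0, 0, 0, 0, 0], [0.4, 0, 0, 0, 0, 0, 0], [0.5, 0, 0, 0, 0, 0, 0], [0.7, 0, 0, 0, 0, 0, 0], [1, 0, 0, 0, 0, 0, 0], [1, 0, 0, 0, 0, 0, 0], [1, 0, 0, 0, 0, 0, 0], [1, 0, 0, 0, 0, 0, 0], [1, 0, 0, 0, 0, 0, 0]])

```text
time_s: 3.53
tcp_pos: [0.5212, -0.363, 0.084]
ee_rot: [[-0.0, -1.0, -0.0], [-1.0, 0.0, 0.0], [-0.0, 0.0, -1.0]]
wrist_force: [-1.0, -0.3, 0.8]
gripper_width: 0.324
```

```bash
python3 - <<'E'
from h import *
to((.5213,-.363,.085)); s=sense(); print(s['moment'])
a=shot('scene','s2')
def z(i,x0,y0,w,h,s): return cv2.resize(i[y0:y0+h,x0:x0+w],None,fx=s,fy=s,interpolation=cv2.INTER_CUBIC)
i=cv2.imread('pics/s2.png')
cv2.imwrite('pics/s2z.png',z(i,270,80,130,160,3))
E
```

```text
t 3.53 tcp [ 0.5212 -0.363   0.084 ] F [-1.0084 -0.3186  0.7644] g 0.324
shift [-0.     -0.0001 -0.001 ] rot [ 0.  0. -0.]
[-0.0184  0.0281  0.0113]
```

View pics/s2z.png

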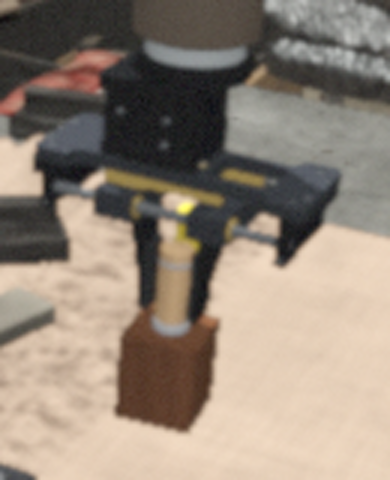

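The fingers are still closing on the handle: the opening is 28 mm and the handle is 24 mm. I'll let them finish.

Call:
jog_arm(moves=[[1, 0, 0, 0, 0, 0, 0], [1, 0, 0, 0, 0, 0, 0], [1, 0, 0, 0, 0, 0, 0], [1, 0, 0, 0, 0, 0, 0], [1, 0, 0, 0, 0, 0, 0], [1, 0, 0, 0, 0, 0, 0], [1, 0, 0, 0, 0, 0, 0], [1, 0, 0, 0, 0, 0, 0], [1, 0, 0, 0, 0, 0, 0], [1, 0, 0, 0, 0, 0, 0]])

```text
time_s: 4.42
tcp_pos: [0.5212, -0.3631, 0.084]
ee_rot: [[-0.0, -1.0, 0.0], [-1.0, 0.0, -0.0], [0.0, -0.0, -1.0]]
wrist_force: [0.5, -0.2, -1.0]
gripper_width: 0.267
```

```bash
python3 - <<'E'
from h import *
to((.5213,-.363,.085)); s=sense(); print(s['moment'])
E
```

```text
t 4.42 tcp [ 0.5212 -0.3631  0.084 ] F [ 0.5118 -0.1519 -1.017 ] g 0.267
shift [-0.0001 -0.0001 -0.001 ] rot [-0.0002 -0.     -0.    ]
[-0.0278 -0.1263 -0.0389]
```

Call:
jog_arm(moves=[[1, 0, 0, -0.006, 0, 0, 0], [1, 0, 0, -0.015, 0, 0, 0], [1, 0, 0, -0.026, 0, 0, 0], [1, 0, 0, -0.04, 0, 0, 0], [1, 0, 0, -0.055, 0, 0, 0], [1, 0, 0, -0.07, 0, 0, 0], [1, 0, 0, -0.09, 0, 0, 0], [1, 0, 0, -0.11, 0, 0, 0], [1, 0, 0, -0.13, 0, 0, 0], [1, 0, 0, -0.145, 0, 0, 0]])

```text
time_s: 5.25
tcp_pos: [0.5212, -0.3633, 0.2324]
ee_rot: [[0.0, -1.0, 0.002], [-1.0, -0.0, -0.001], [0.001, -0.002, -1.0]]
wrist_force: [0.3, -0.3, -2.1]
gripper_width: 0.271
```

```bash
python3 - <<'E'
from h import *
to((.5335,-.0975,.225)); s=sense(); print(s['moment'])
E
```

```text
t 5.25 tcp [ 0.5212 -0.3633  0.2324] F [ 0.2942 -0.274  -2.0963] g 0.271
shift [-0.2658 -0.0123  0.0071] rot [-0.0025 -0.0014  0.0001]
[ 0.027   0.0672 -0.011 ]
```

Call:
jog_arm(moves=[[1, -0.015, 0, 0, 0, 0, 0], [1, -0.045, -0.002, 0, 0, 0, 0], [1, -0.08, -0.004, 0, 0, 0, 0], [1, -0.115, -0.006, 0.001, 0, 0, 0], [1, -0.15, -0.008, 0.002, 0, 0, 0], [1, -0.185, -0.009, 0.002, 0, 0, 0], [1, -0.215, -0.01, 0.003, 0, 0, 0], [1, -0.24, -0.011, 0.004, 0, 0, 0], [1, -0.257, -0.012, 0.004, 0, 0, 0], [1, -0.2655, -0.0123, 0.004, 0, 0, 0]])

```text
time_s: 6.08
tcp_pos: [0.5326, -0.095, 0.2252]
ee_rot: [[0.003, -1.0, -0.001], [-1.0, -0.003, 0.001], [-0.001, 0.001, -1.0]]
wrist_force: [-0.4, 0.3, -1.7]
gripper_width: 0.267
```

Call:
jog_arm(moves=[[1, 0, 0, 0.01, 0, 0, 0], [1, 0, 0, 0.02, 0, 0, 0], [1, 0, 0, 0.025, 0, 0, 0], [1, 0, 0, 0.025, 0, 0, 0], [1, 0, 0, 0.025, 0, 0, 0], [1, 0, 0, 0.025, 0, 0, 0], [1, 0, 0, 0.025, 0, 0, 0], [1, 0, 0, 0.025, 0, 0, 0], [1, 0, 0, 0.025, 0, 0, 0], [1, 0, 0, 0.025, 0, 0, 0]])

```text
time_s: 6.92
tcp_pos: [0.5336, -0.0976, 0.2003]
ee_rot: [[-0.0, -1.0, 0.0], [-1.0, 0.0, 0.0], [-0.0, -0.0, -1.0]]
wrist_force: [-0.2, -0.6, -1.5]
gripper_width: 0.267
```

```bash
python3 - <<'E'
from h import *
to((.5335,-.0975,.225)); s=sense(); print(s['moment'])
a=shot('scene','s3'); b=shot('top','t3')
def z(i,x0,y0,w,h,s): return cv2.resize(i[y0:y0+h,x0:x0+w],None,fx=s,fy=s,interpolation=cv2.INTER_CUBIC)
i=cv2.imread('pics/s3.png'); j=cv2.imread('pics/t3.png')
cv2.imwrite('pics/s3z.png',z(i,205,180,100,100,6)); cv2.imwrite('pics/t3.png',j)
E
```

```text
t 6.92 tcp [ 0.5336 -0.0976  0.2003] F [-0.167  -0.5607 -1.4608] g 0.267
shift [-0.0001  0.     -0.0247] rot [-0.0005  0.     -0.0001]
[0.0054 0.1245 0.0208]
```

View pics/s3z.png

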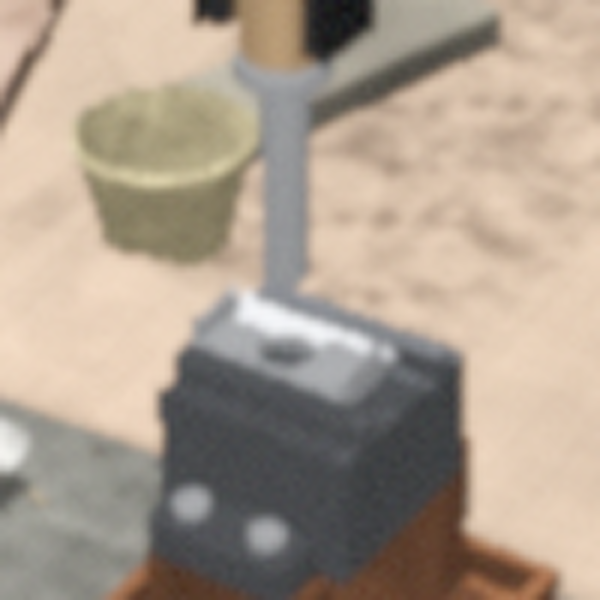

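View pics/t3.png

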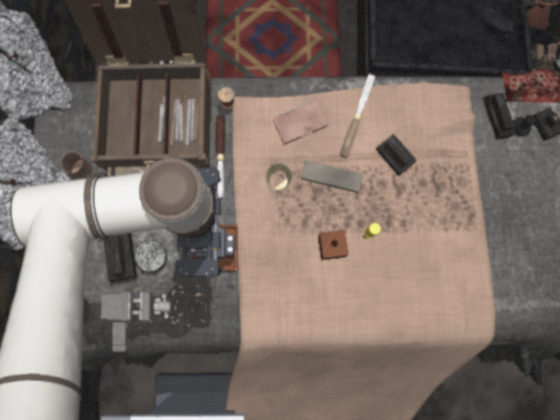

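```bash
python3 - <<'E'
from h import *
np.set_printoptions(precision=4,suppress=True)
c=load('s3'); g=cv2.cvtColor(c['frame'],cv2.COLOR_RGB2GRAY).astype(int)
for r in range(200,230,3): print(r,g[r,240:264])
for z in (.1243,.14,.16,.18): print(z,proj(c,(.5336,-.0976,z)))
print(proj(c,(.5336,-.0956,.15)),proj(c,(.5356,-.0976,.15)),proj(c,(.5336,-.0976,.15)))
t=load('t3'); print('holder hole top',onz(t,334,243,.07))
j=cv2.imread('pics/t3.png'); cv2.imwrite('pics/t3z.png',cv2.resize(j[225:260,315:355],None,fx=12,fy=12,interpolation=cv2.INTER_CUBIC))
E
```

```text
200 [155 162 167 176 182 183 186 180 158 146 150 152 152 153 148 139 120 104
 111 130 152 169 179 179]
203 [160 161 163 163 170 182 183 174 147 145 150 155 153 153 147 144 159 182
 191 189 187 180 172 164]
206 [172 179 187 185 179 161 139 137 152 151 147 154 152 150 147 148 164 188
 192 192 190 189 184 181]
209 [173 159 138 121 123 149 180 190 179 157 151 152 151 151 147 147 171 197
 206 206 204 204 204 204]
212 [124 118 119 123 141 175 188 184 170 153 148 152 152 150 147 143 167 190
 198 199 202 204 204 206]
215 [121 118 118 130 167 199 205 205 191 159 150 152 150 149 144 142 166 191
 200 198 192 186 186 189]
218 [125 123 129 160 191 191 188 185 176 155 149 148 149 149 144 146 169 196
 207 207 206 204 205 206]
221 [124 137 152 168 178 181 185 185 175 156 147 148 150 148 147 146 174 200
 206 208 208 210 209 209]
224 [181 177 177 177 181 184 183 182 173 153 148 150 151 149 143 141 155 179
 192 199 202 205 203 203]
227 [204 200 197 198 203 205 202 193 174 152 147 144 146 149 162 186 201 202
 195 191 189 191 193 197]
0.1243 (np.float64(252.4297818390435), np.float64(225.9999076132545))
0.14 (np.float64(252.3575070394147), np.float64(217.74849181790637))
0.16 (np.float64(252.26478929879246), np.float64(206.9515135974572))
0.18 (np.float64(252.17142357099632), np.float64(195.82311017020314))
(np.float64(251.61265120176822), np.float64(212.97269489406114)) (np.float64(251.23769740734622), np.float64(212.02504289445838)) (np.float64(252.31123468185166), np.float64(212.39065422339834))
holder hole top [ 0.5217 -0.3646  0.07  ]
```

View pics/t3z.png

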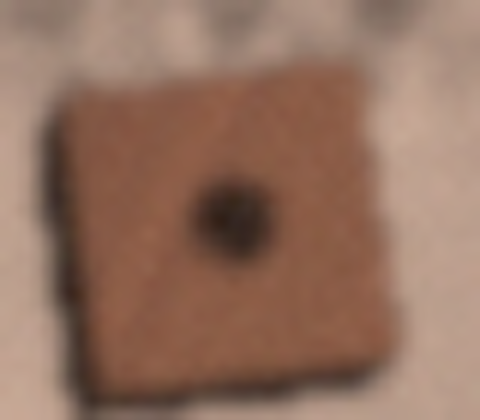

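The drift's axis agrees with the TCP in the scene view (252.3 px in both). The holder's hole is at top-view pixel (334,243). I'll descend onto the cover hole.

Call:
jog_arm(moves=[[1, 0, 0, 0.004, 0, 0, 0], [1, -0.0005, 0.0004, 0.008, 0, 0, 0], [1, -0.0006, 0.0005, 0.012, 0, 0, 0], [1, -0.0006, 0.0005, 0.016, 0, 0, 0], [1, -0.0006, 0.0005, 0.019, 0, 0, 0], [1, -0.0006, 0.0005, 0.0205, 0, 0, 0], [1, -0.0006, 0.0005, 0.0215, 0, 0, 0], [1, -0.0006, 0.0005, 0.022, 0, 0, 0], [1, -0.0006, 0.0005, 0.0225, 0, 0, 0], [1, -0.0006, 0.0005, 0.023, 0, 0, 0]])

```text
time_s: 7.85
tcp_pos: [0.5331, -0.0969, 0.1772]
ee_rot: [[-0.0, -1.0, 0.0], [-1.0, 0.0, 0.0], [-0.0, -0.0, -1.0]]
wrist_force: [-0.4, -0.2, -2.2]
gripper_width: 0.27
```

```bash
cat > st.py <<'E'
from h import *
np.set_printoptions(precision=4,suppress=True)
s=sense(); print(round(s['time_s'],2),s['tcp_pos'],'F',s['wrist_force'],'M',s['moment'],'v',np.abs(s['joint_velocities']).max(),s['gripper_width'])
E
python3 st.py
```

```text
7.85 [ 0.5331 -0.0969  0.1772] F [-0.4257 -0.2458 -2.1926] M [0.034  0.0819 0.0279] v 0.8162635385067762 0.2695156365145243
```

Call:
jog_arm(moves=[[1, 0, 0, 0.0003, 0, 0, 0], [1, 0, 0, 0.0006, 0, 0, 0], [1, 0, 0, 0.0009, 0, 0, 0], [1, 0, 0, 0.0012, 0, 0, 0], [1, 0, 0, 0.0014, 0, 0, 0], [1, 0, 0, 0.0016, 0, 0, 0], [1, 0, 0, 0.0018, 0, 0, 0], [1, 0, 0, 0.002, 0, 0, 0], [1, 0, 0, 0.002, 0, 0, 0], [1, 0, 0, 0.002, 0, 0, 0]])

```text
time_s: 8.68
tcp_pos: [0.533, -0.0969, 0.175]
ee_rot: [[0.0, -1.0, -0.0], [-1.0, -0.0, -0.0], [0.0, 0.0, -1.0]]
wrist_force: [-0.3, 0.0, -2.4]
gripper_width: 0.27
```

```bash
python3 st.py
```

```text
8.68 [ 0.533  -0.0969  0.175 ] F [-0.2577  0.0141 -2.4149] M [0.0153 0.1029 0.0031] v 0.08718134665761941 0.2701255787401516
```

Call:
jog_arm(moves=[[1, 0, 0, 0.0002, 0, 0, 0], [1, 0, 0, 0.0004, 0, 0, 0], [1, 0, 0, 0.0006, 0, 0, 0], [1, 0, 0, 0.0008, 0, 0, 0], [1, 0, 0, 0.001, 0, 0, 0], [1, 0, 0, 0.001, 0, 0, 0], [1, 0, 0, 0.001, 0, 0, 0], [1, 0, 0, 0.001, 0, 0, 0], [1, 0, 0, 0.001, 0, 0, 0], [1, 0, 0, 0.001, 0, 0, 0]])

```text
time_s: 9.52
tcp_pos: [0.533, -0.0969, 0.174]
ee_rot: [[0.0, -1.0, -0.0], [-1.0, -0.0, -0.0], [0.0, 0.0, -1.0]]
wrist_force: [-1.4, -0.4, -2.6]
gripper_width: 0.271
```

```bash
python3 st.py
```

```text
9.52 [ 0.533  -0.0969  0.174 ] F [-1.3525 -0.3771 -2.5704] M [-0.0493  0.0496  0.0081] v 0.03987977978346972 0.2713285170974239
```

Call:
jog_arm(moves=[[1, 0, 0.001, 0, 0, 0, 0], [1, 0, 0.002, 0, 0, 0, 0], [1, 0, 0.003, 0, 0, 0, 0], [1, 0, 0.004, 0, 0, 0, 0], [1, 0, 0.005, 0, 0, 0, 0], [1, 0, 0.006, 0, 0, 0, 0], [1, 0, 0.007, 0, 0, 0, 0], [1, 0, 0.008, 0, 0, 0, 0], [1, 0, 0.0085, 0, 0, 0, 0], [1, 0, 0.009, 0, 0, 0, 0]])

```text
time_s: 10.35
tcp_pos: [0.5243, -0.0968, 0.1744]
ee_rot: [[0.0, -1.0, 0.001], [-1.0, -0.0, 0.0], [-0.0, -0.001, -1.0]]
wrist_force: [3.5, 1.5, -2.7]
gripper_width: 0.268
```

```bash
python3 st.py
```

```text
10.35 [ 0.5243 -0.0968  0.1744] F [ 3.5142  1.4929 -2.6553] M [ 0.323  -1.4329  0.0203] v 0.7871697737895763 0.26843311021347876
```

```bash
python3 - <<'E'
from h import *
a=shot('scene','s4')
i=cv2.imread('pics/s4.png')
cv2.imwrite('pics/s4z.png',cv2.resize(i[200:300,205:305],None,fx=6,fy=6,interpolation=cv2.INTER_CUBIC))
E
```

```text
(no output)
```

View pics/s4z.png

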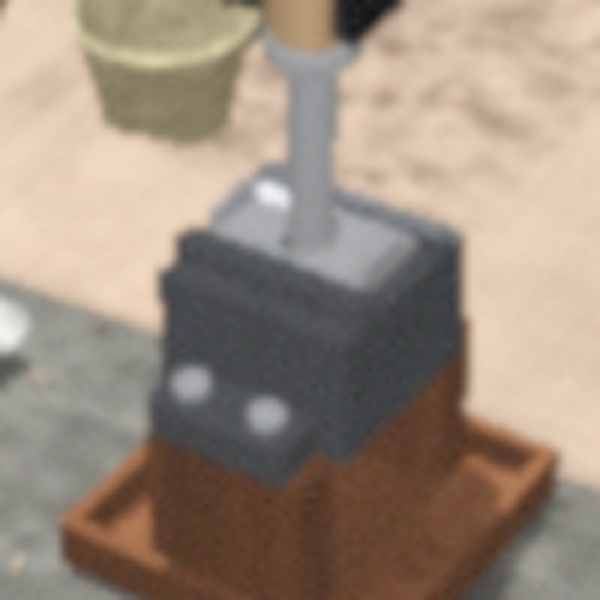

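The cover has moved toward the robot with the drift in its hole; its front tab is now at about (395,260) in the crop. A little further, then back to centre.

Call:
jog_arm(moves=[[1, 0, 0.0005, 0, 0, 0, 0], [1, 0, 0.001, 0, 0, 0, 0], [1, 0, 0.0015, 0, 0, 0, 0], [1, 0, 0.002, 0, 0, 0, 0], [1, 0, 0.002, 0, 0, 0, 0], [1, 0, 0.0015, 0, 0, 0, 0], [1, 0, 0.001, 0, 0, 0, 0], [1, 0, 0.001, 0.0005, 0, 0, 0], [1, 0, 0.001, 0.001, 0, 0, 0], [1, 0, 0.001, 0.0015, 0, 0, 0]])

```text
time_s: 11.23
tcp_pos: [0.5225, -0.0971, 0.1724]
ee_rot: [[-0.0, -1.0, -0.001], [-1.0, 0.0, -0.0], [0.0, 0.001, -1.0]]
wrist_force: [1.7, 1.3, -1.2]
gripper_width: 0.269
```

```bash
python3 st.py
```

```text
11.23 [ 0.5225 -0.0971  0.1724] F [ 1.727   1.3099 -1.1645] M [ 0.5396 -0.7167 -0.033 ] v 0.9113068051655325 0.26877216200255766
```

Call:
jog_arm(moves=[[1, -0.0003, -0.0003, 0, 0, 0, 0], [1, -0.0005, -0.0005, 0.0003, 0, 0, 0], [1, -0.0005, -0.0005, 0.0006, 0, 0, 0], [1, -0.0005, -0.0005, 0.0009, 0, 0, 0], [1, -0.0005, -0.0005, 0.0012, 0, 0, 0], [1, -0.0005, -0.0005, 0.0014, 0, 0, 0], [1, -0.0005, -0.0005, 0.0016, 0, 0, 0], [1, -0.0005, -0.0005, 0.0018, 0, 0, 0], [1, -0.0005, -0.0005, 0.002, 0, 0, 0], [1, -0.0005, -0.0005, 0.002, 0, 0, 0]])

```text
time_s: 12.07
tcp_pos: [0.523, -0.0965, 0.1703]
ee_rot: [[-0.0, -1.0, -0.001], [-1.0, 0.0, -0.0], [0.0, 0.001, -1.0]]
wrist_force: [1.3, -0.2, -2.9]
gripper_width: 0.267
```

```bash
python3 st.py
```

```text
12.07 [ 0.523  -0.0965  0.1703] F [ 1.2874 -0.1611 -2.9236] M [-0.0356  0.1291 -0.0164] v 0.22580317859597906 0.26739373278793854
```

Call:
jog_arm(moves=[[1, 0, 0, 0.0003, 0, 0, 0], [1, 0, 0, 0.0006, 0, 0, 0], [1, 0, 0, 0.0009, 0, 0, 0], [1, 0, 0, 0.0012, 0, 0, 0], [1, 0, 0, 0.0014, 0, 0, 0], [1, 0, 0, 0.0016, 0, 0, 0], [1, 0, 0, 0.0018, 0, 0, 0], [1, 0, 0, 0.002, 0, 0, 0], [1, 0, 0, 0.0022, 0, 0, 0], [1, 0, 0, 0.0022, 0, 0, 0]])

```text
time_s: 12.9
tcp_pos: [0.5238, -0.0965, 0.1692]
ee_rot: [[0.0, -1.0, 0.001], [-1.0, -0.0, -0.0], [0.0, -0.001, -1.0]]
wrist_force: [-1.8, 0.1, 4.1]
gripper_width: 0.266
```

```bash
python3 st.py
```

```text
12.9 [ 0.5238 -0.0965  0.1692] F [-1.7824  0.0563  4.1215] M [0.141  0.5908 0.0136] v 0.10381876472340862 0.26611578053272517
```

Contact is 4.8 mm below the face at about 6 N, so this is the dowel. I'll press on gently.

Call:
jog_arm(moves=[[1, 0, 0.0003, 0.0002, 0, 0, 0], [1, 0, 0.0006, 0.0004, 0, 0, 0], [1, 0, 0.0006, 0.0006, 0, 0, 0], [1, 0, 0.0006, 0.0008, 0, 0, 0], [1, 0, 0.0006, 0.001, 0, 0, 0], [1, 0, 0.0006, 0.0012, 0, 0, 0], [1, 0, 0.0006, 0.0014, 0, 0, 0], [1, 0, 0.0006, 0.0016, 0, 0, 0], [1, 0, 0.0006, 0.0018, 0, 0, 0], [1, 0, 0.0006, 0.0018, 0, 0, 0]])

```text
time_s: 13.73
tcp_pos: [0.5239, -0.0967, 0.169]
ee_rot: [[0.001, -1.0, 0.003], [-1.0, -0.001, -0.001], [0.001, -0.003, -1.0]]
wrist_force: [-3.3, 1.0, 11.6]
gripper_width: 0.269
```

```bash
python3 st.py
```

```text
13.73 [ 0.5239 -0.0967  0.169 ] F [-3.3402  1.0009 11.6095] M [0.349  1.1453 0.013 ] v 0.14503232186920986 0.26891283225663404
```

Call:
jog_arm(moves=[[1, 0, 0.0003, 0, -0.001, 0, 0], [1, 0, 0.0006, 0.0002, -0.002, 0, 0], [1, 0, 0.0008, 0.0004, -0.003, 0, 0], [1, 0, 0.0008, 0.0006, -0.003, 0, 0], [1, 0, 0.0008, 0.0008, -0.003, 0, 0], [1, 0, 0.0008, 0.001, -0.003, 0, 0], [1, 0, 0.0008, 0.0012, -0.003, 0, 0], [1, 0, 0.0008, 0.0012, -0.003, 0, 0], [1, 0, 0.0008, 0.0012, -0.003, 0, 0], [1, 0, 0.0008, 0.0012, -0.003, 0, 0]])

```text
time_s: 14.57
tcp_pos: [0.5239, -0.0967, 0.1684]
ee_rot: [[0.001, -1.0, 0.002], [-1.0, -0.001, -0.001], [0.001, -0.002, -1.0]]
wrist_force: [-1.9, 0.4, 12.9]
gripper_width: 0.267
```

```bash
python3 st.py
```

```text
14.57 [ 0.5239 -0.0967  0.1684] F [-1.905   0.3535 12.8537] M [ 0.3118  0.9031 -0.0135] v 0.05448530383379986 0.26694881857245106
```

Call:
jog_arm(moves=[[1, 0, 0.0003, 0.0003, -0.001, 0, 0], [1, 0, 0.0006, 0.0006, -0.002, 0, 0], [1, 0, 0.0006, 0.0009, -0.002, 0, 0], [1, 0, 0.0006, 0.0012, -0.002, 0, 0], [1, 0, 0.0006, 0.0015, -0.002, 0, 0], [1, 0, 0.0006, 0.0018, -0.002, 0, 0], [1, 0, 0.0006, 0.0021, -0.002, 0, 0], [1, 0, 0.0006, 0.0024, -0.002, 0, 0], [1, 0, 0.0006, 0.0027, -0.002, 0, 0], [1, 0, 0.0006, 0.003, -0.002, 0, 0]])

```text
time_s: 15.4
tcp_pos: [0.5239, -0.0968, 0.1658]
ee_rot: [[0.001, -1.0, 0.002], [-1.0, -0.001, -0.001], [0.001, -0.002, -1.0]]
wrist_force: [-0.4, 0.2, 12.9]
gripper_width: 0.269
```

```bash
python3 st.py; python3 - <<'E'
from h import *
a=shot('scene','s5')
i=cv2.imread('pics/s5.png')
cv2.imwrite('pics/s5z.png',cv2.resize(i[160:260,205:305],None,fx=6,fy=6,interpolation=cv2.INTER_CUBIC))
E
```

```text
15.4 [ 0.5239 -0.0968  0.1658] F [-0.4011  0.1893 12.8593] M [0.2021 0.7285 0.0231] v 0.6364204763519768 0.26868839572734887
```

View pics/s5z.png

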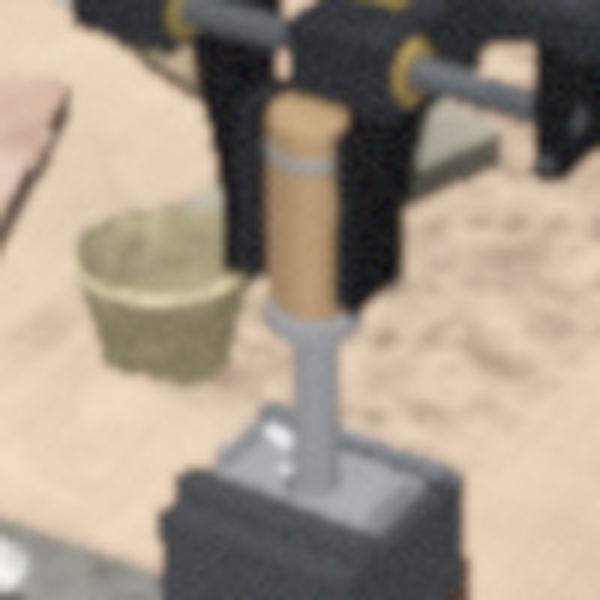

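The drift stays put in the fingers (collar just below the tips at (310,320), rod entering the cover hole at (315,480)). The force is steady at about 15 N while the dowel moves.

Call:
jog_arm(moves=[[1, 0, 0.0, 0.0003, -0.001, 0, 0], [1, 0, 0.0, 0.0006, -0.001, 0, 0], [1, 0, 0.0, 0.0009, -0.001, 0, 0], [1, 0, 0.0, 0.0012, -0.001, 0, 0], [1, 0, 0.0, 0.0015, -0.001, 0, 0], [1, 0, 0.0, 0.0018, -0.001, 0, 0], [1, 0, 0.0, 0.0021, -0.001, 0, 0], [1, 0, 0.0, 0.0024, -0.001, 0, 0], [1, 0, 0.0, 0.0027, -0.001, 0, 0], [1, 0, 0.0, 0.003, -0.001, 0, 0]])

```text
time_s: 16.28
tcp_pos: [0.5239, -0.0968, 0.1628]
ee_rot: [[0.002, -1.0, 0.001], [-1.0, -0.002, -0.001], [0.001, -0.001, -1.0]]
wrist_force: [-1.8, -0.2, 12.4]
gripper_width: 0.269
```

Call:
jog_arm(moves=[[1, 0, 0.0, 0.0003, 0, 0, 0], [1, 0, 0.0, 0.0006, 0, 0, 0], [1, 0, 0.0, 0.0009, 0, 0, 0], [1, 0, 0.0, 0.0012, 0, 0, 0], [1, 0, 0.0, 0.0015, 0, 0, 0], [1, 0, 0.0, 0.0018, 0, 0, 0], [1, 0, 0.0, 0.0021, 0, 0, 0], [1, 0, 0.0, 0.0024, 0, 0, 0], [1, 0, 0.0, 0.0027, 0, 0, 0], [1, 0, 0.0, 0.003, 0, 0, 0]])

```text
time_s: 17.12
tcp_pos: [0.5238, -0.0968, 0.1597]
ee_rot: [[0.002, -1.0, 0.001], [-1.0, -0.002, -0.001], [0.001, -0.001, -1.0]]
wrist_force: [-1.7, 0.2, 13.0]
gripper_width: 0.267
```

```bash
python3 st.py
```

```text
17.12 [ 0.5238 -0.0968  0.1597] F [-1.6923  0.2413 13.0348] M [ 0.0974  0.6922 -0.0393] v 0.5042706881442334 0.2668167853707245
```

Call:
jog_arm(moves=[[1, 0, 0.0002, 0.0003, 0, 0, 0], [1, 0, 0.0004, 0.0006, 0, 0, 0], [1, 0, 0.0004, 0.0009, 0, 0, 0], [1, 0, 0.0004, 0.0012, 0, 0, 0], [1, 0, 0.0004, 0.0015, 0, 0, 0], [1, 0, 0.0004, 0.0018, 0, 0, 0], [1, 0, 0.0004, 0.0021, 0, 0, 0], [1, 0, 0.0004, 0.0024, 0, 0, 0], [1, 0, 0.0004, 0.0027, 0, 0, 0], [1, 0, 0.0004, 0.003, 0, 0, 0]])

```text
time_s: 17.95
tcp_pos: [0.5237, -0.0968, 0.1568]
ee_rot: [[0.002, -1.0, 0.001], [-1.0, -0.002, -0.001], [0.001, -0.001, -1.0]]
wrist_force: [-1.6, -0.4, 14.4]
gripper_width: 0.27
```

Call:
jog_arm(moves=[[1, 0, 0.0, 0.0003, 0, 0, 0], [1, 0, 0.0, 0.0006, 0, 0, 0], [1, 0, 0.0, 0.0009, 0, 0, 0], [1, 0, 0.0, 0.0012, 0, 0, 0], [1, 0, 0.0, 0.0015, 0, 0, 0], [1, 0, 0.0, 0.0018, 0, 0, 0], [1, 0, 0.0, 0.002, 0, 0, 0], [1, 0, 0.0, 0.0022, 0, 0, 0], [1, 0, 0.0, 0.0024, 0, 0, 0], [1, 0, 0.0, 0.0025, 0, 0, 0]])

```text
time_s: 18.78
tcp_pos: [0.5237, -0.0968, 0.1543]
ee_rot: [[0.002, -1.0, 0.001], [-1.0, -0.002, -0.001], [0.001, -0.001, -1.0]]
wrist_force: [-1.0, 0.0, 13.2]
gripper_width: 0.269
```

```bash
python3 st.py
```

```text
18.78 [ 0.5237 -0.0968  0.1543] F [-1.0228  0.0287 13.216 ] M [ 0.0896  0.5871 -0.0348] v 0.25697446472573715 0.2689979215746651
```

Call:
jog_arm(moves=[[1, 0, 0.0, 0.0004, 0, 0, 0], [1, 0, 0.0, 0.0008, 0, 0, 0], [1, 0, 0.0, 0.0012, 0, 0, 0], [1, 0, 0.0, 0.0016, 0, 0, 0], [1, 0, 0.0, 0.002, 0, 0, 0], [1, 0, 0.0, 0.0024, 0, 0, 0], [1, 0, 0.0, 0.0027, 0, 0, 0], [1, 0, 0.0, 0.003, 0, 0, 0], [1, 0, 0.0, 0.0033, 0, 0, 0], [1, 0, 0.0, 0.0036, 0, 0, 0]])

```text
time_s: 19.62
tcp_pos: [0.5237, -0.0968, 0.1507]
ee_rot: [[0.002, -1.0, 0.001], [-1.0, -0.002, -0.001], [0.001, -0.001, -1.0]]
wrist_force: [-1.9, 0.6, 13.1]
gripper_width: 0.268
```

Call:
jog_arm(moves=[[1, 0, 0.0, 0.0004, 0, 0, 0], [1, 0, 0.0, 0.0008, 0, 0, 0], [1, 0, 0.0, 0.0012, 0, 0, 0], [1, 0, 0.0, 0.0016, 0, 0, 0], [1, 0, 0.0, 0.002, 0, 0, 0], [1, 0, 0.0, 0.0024, 0, 0, 0], [1, 0, 0.0, 0.0027, 0, 0, 0], [1, 0, 0.0, 0.003, 0, 0, 0], [1, 0, 0.0, 0.0033, 0, 0, 0], [1, 0, 0.0, 0.0036, 0, 0, 0]])

```text
time_s: 20.45
tcp_pos: [0.5237, -0.0968, 0.1469]
ee_rot: [[0.002, -1.0, 0.001], [-1.0, -0.002, -0.001], [0.001, -0.001, -1.0]]
wrist_force: [-1.2, -0.5, 11.7]
gripper_width: 0.268
```

```bash
python3 st.py
```

```text
20.45 [ 0.5237 -0.0968  0.1469] F [-1.1973 -0.5217 11.7063] M [0.091  0.5736 0.0052] v 0.655821339710985 0.2680875008631408
```

Call:
jog_arm(moves=[[1, 0, 0.0, 0.0004, 0, 0, 0], [1, 0, 0.0, 0.0008, 0, 0, 0], [1, 0, 0.0, 0.0012, 0, 0, 0], [1, 0, 0.0, 0.0016, 0, 0, 0], [1, 0, 0.0, 0.002, 0, 0, 0], [1, 0, 0.0, 0.0024, 0, 0, 0], [1, 0, 0.0, 0.0027, 0, 0, 0], [1, 0, 0.0, 0.003, 0, 0, 0], [1, 0, 0.0, 0.0033, 0, 0, 0], [1, 0, 0.0, 0.0036, 0, 0, 0]])

```text
time_s: 21.28
tcp_pos: [0.5236, -0.0968, 0.1432]
ee_rot: [[0.002, -1.0, 0.001], [-1.0, -0.002, -0.001], [0.001, -0.001, -1.0]]
wrist_force: [-0.3, -0.2, 12.1]
gripper_width: 0.269
```

Call:
jog_arm(moves=[[1, 0, 0.0, 0.0004, 0, 0, 0], [1, 0, 0.0, 0.0008, 0, 0, 0], [1, 0, 0.0, 0.0012, 0, 0, 0], [1, 0, 0.0, 0.0016, 0, 0, 0], [1, 0, 0.0, 0.002, 0, 0, 0], [1, 0, 0.0, 0.0024, 0, 0, 0], [1, 0, 0.0, 0.0027, 0, 0, 0], [1, 0, 0.0, 0.003, 0, 0, 0], [1, 0, 0.0, 0.0033, 0, 0, 0], [1, 0, 0.0, 0.0036, 0, 0, 0]])

```text
time_s: 22.12
tcp_pos: [0.5235, -0.0968, 0.1394]
ee_rot: [[0.001, -1.0, 0.001], [-1.0, -0.001, -0.001], [0.001, -0.001, -1.0]]
wrist_force: [-0.9, 0.6, 11.3]
gripper_width: 0.268
```

```bash
python3 st.py
```

```text
22.12 [ 0.5235 -0.0968  0.1394] F [-0.933   0.6442 11.326 ] M [-0.0125  0.3893 -0.0242] v 0.568798007097619 0.2678196358706666
```

Call:
jog_arm(moves=[[1, 0, 0.0, 0.0004, 0, 0, 0], [1, 0, 0.0, 0.0008, 0, 0, 0], [1, 0, 0.0, 0.0012, 0, 0, 0], [1, 0, 0.0, 0.0016, 0, 0, 0], [1, 0, 0.0, 0.002, 0, 0, 0], [1, 0, 0.0, 0.0024, 0, 0, 0], [1, 0, 0.0, 0.0028, 0, 0, 0], [1, 0, 0.0, 0.0032, 0, 0, 0], [1, 0, 0.0, 0.0036, 0, 0, 0], [1, 0, 0.0, 0.004, 0, 0, 0]])

```text
time_s: 22.95
tcp_pos: [0.5231, -0.0963, 0.1331]
ee_rot: [[0.001, -1.0, -0.001], [-1.0, -0.001, 0.0], [-0.0, 0.001, -1.0]]
wrist_force: [6.1, -0.4, 1.2]
gripper_width: 0.268
```

```bash
python3 st.py
```

```text
22.95 [ 0.5231 -0.0963  0.1331] F [ 6.0527 -0.3819  1.1922] M [ 0.004  -1.8855  0.0029] v 0.7231279815654386 0.2680595899658033
```

The force fell away, so the dowel is free. I'll relax sideways and look in the tray.

Call:
jog_arm(moves=[[1, 0, -0.0004, 0, 0.001, 0, 0], [1, 0, -0.0008, 0, 0.002, 0, 0], [1, 0, -0.001, 0, 0.003, 0, 0], [1, 0, -0.001, -0.0005, 0.003, 0, 0], [1, 0, -0.001, -0.0005, 0.003, 0, 0], [1, 0, -0.001, -0.0005, 0.003, 0, 0], [1, 0, -0.001, -0.0005, 0.003, 0, 0], [1, 0, -0.001, -0.0005, 0.003, 0, 0], [1, 0, -0.001, -0.0005, 0.003, 0, 0], [1, 0, -0.001, -0.0005, 0.003, 0, 0]])

```text
time_s: 23.78
tcp_pos: [0.523, -0.0963, 0.1329]
ee_rot: [[0.0, -1.0, -0.0], [-1.0, -0.0, 0.0], [-0.0, 0.0, -1.0]]
wrist_force: [5.8, 0.0, -1.5]
gripper_width: 0.267
```

```bash
python3 st.py; python3 - <<'E'
from h import *
a=shot('scene','s6')
i=cv2.imread('pics/s6.png')
cv2.imwrite('pics/s6z.png',cv2.resize(i[200:315,205:305],None,fx=5,fy=5,interpolation=cv2.INTER_CUBIC))
E
```

```text
23.78 [ 0.523  -0.0963  0.1329] F [ 5.8491  0.0045 -1.5497] M [-0.0843 -2.0837  0.0299] v 0.08539670502783996 0.26732785376710105
```

View pics/s6z.png

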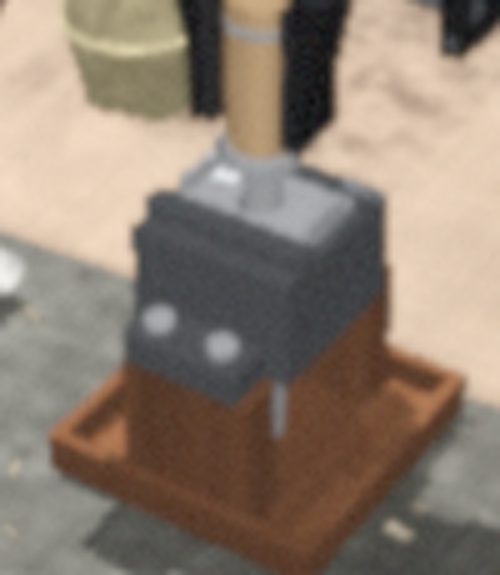

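```bash
python3 - <<'E'
from h import *
c=load('s6')
for z in (.005,.03,.035,.06): print(z,[tuple(round(float(q),1) for q in ((u-205+.4)*5,(v-200+.4)*5)) for u,v in [proj(c,(.523,-.0968,z))]])
E
```

```text
0.005 [(266.4, 428.3)]
0.03 [(266.3, 372.6)]
0.035 [(266.3, 361.3)]
0.06 [(266.2, 303.1)]
```

Call:
jog_arm(moves=[[1, 0, -0.0003, 0, 0.001, 0, 0], [1, 0, -0.0006, 0, 0.002, 0, 0], [1, 0, -0.0009, 0, 0.003, 0, 0], [1, 0, -0.0012, -0.0005, 0.003, 0, 0], [1, 0, -0.0013, -0.001, 0.003, 0, 0], [1, 0, -0.0013, -0.002, 0.003, 0, 0], [1, 0, -0.0013, -0.003, 0.003, 0, 0], [1, 0, -0.0013, -0.003, 0.003, 0, 0], [1, 0, -0.0013, -0.003, 0.003, 0, 0], [1, 0, -0.0013, -0.003, 0.003, 0, 0]])

```text
time_s: 24.67
tcp_pos: [0.523, -0.0962, 0.1348]
ee_rot: [[-0.001, -1.0, -0.001], [-1.0, 0.001, 0.001], [-0.001, 0.001, -1.0]]
wrist_force: [6.0, 0.1, -4.9]
gripper_width: 0.27
```

```bash
python3 st.py
```

```text
24.67 [ 0.523  -0.0962  0.1348] F [ 6.0423  0.1042 -4.95  ] M [ 0.0271 -2.0867  0.0417] v 0.09226799174630242 0.26970369811347206
```

The dowel stands on the tray floor between the posts, at about (277,410) in the crop with its bottom at row 438. There's a steady side force of about 6 N, so I'll withdraw slowly and watch it.

Call:
jog_arm(moves=[[1, 0, 0, -0.0005, 0, 0, 0], [1, 0, 0, -0.001, 0, 0, 0], [1, 0, 0, -0.0015, 0, 0, 0], [1, 0, 0, -0.002, 0, 0, 0], [1, 0, 0, -0.0025, 0, 0, 0], [1, 0, 0, -0.003, 0, 0, 0], [1, 0, 0, -0.0035, 0, 0, 0], [1, 0, 0, -0.004, 0, 0, 0], [1, 0, 0, -0.0045, 0, 0, 0], [1, 0, 0, -0.005, 0, 0, 0]])

```text
time_s: 25.5
tcp_pos: [0.523, -0.0961, 0.1395]
ee_rot: [[-0.001, -1.0, -0.001], [-1.0, 0.001, 0.001], [-0.001, 0.001, -1.0]]
wrist_force: [7.0, 0.8, -5.8]
gripper_width: 0.266
```

```bash
python3 st.py; python3 - <<'E'
from h import *
s=sense(); np.set_printoptions(precision=5,suppress=True); print(s['ee_rot']); print(s['joints'],s['effort'])
E
```

```text
25.5 [ 0.523  -0.0961  0.1395] F [ 7.0286  0.782  -5.812 ] M [-0.0476 -2.261   0.0198] v 0.8557019569135106 0.26627935255549806
[[-0.00064 -1.      -0.00078]
 [-1.       0.00064  0.00088]
 [-0.00088  0.00078 -1.     ]]
[  7.04028  17.53116 -19.35079  -0.06928 -53.15613  -7.03526] [ -0.53511 -34.94448  14.31984   3.55898  -2.29977  -0.00356]
```

Call:
jog_arm(moves=[[1, 0, -0.0005, 0, 0, 0, 0], [1, 0, -0.001, 0, 0, 0, 0], [1, 0, -0.0015, 0, 0, 0, 0], [1, 0, -0.0015, 0, 0, 0, 0], [1, 0, -0.0015, 0, 0, 0, 0], [1, 0, -0.0015, 0, 0, 0, 0], [1, 0, -0.0015, 0, 0, 0, 0], [1, 0, -0.0015, 0, 0, 0, 0], [1, 0, -0.0015, 0, 0, 0, 0], [1, 0, -0.0015, 0, 0, 0, 0]])

```text
time_s: 26.33
tcp_pos: [0.5236, -0.0966, 0.1408]
ee_rot: [[-0.0, -1.0, -0.002], [-1.0, 0.0, -0.0], [0.0, 0.002, -1.0]]
wrist_force: [0.4, 0.1, -2.0]
gripper_width: 0.268
```

```bash
python3 st.py; python3 - <<'E'
from h import *
s=sense(); np.set_printoptions(precision=5,suppress=True); print(s['ee_rot']); print(s['joints'],s['effort'])
E
```

```text
26.33 [ 0.5236 -0.0966  0.1408] F [ 0.4169  0.1378 -1.957 ] M [ 0.0411 -0.0017  0.01  ] v 0.12321630356960264 0.2684960368985399
[[-0.00022 -1.      -0.00238]
 [-1.       0.00022 -0.00021]
 [ 0.00021  0.00238 -1.     ]]
[  7.00781  17.55327 -19.12245  -0.00561 -53.46091  -7.01688] [ -0.04286 -33.53982  16.7609    3.8985   -0.069    -0.     ]
```

The side load is gone. I'll lift straight out.

Call:
jog_arm(moves=[[1, 0, 0, -0.004, 0, 0, 0], [1, 0, 0, -0.008, 0, 0, 0], [1, 0, 0, -0.012, 0, 0, 0], [1, 0, 0, -0.016, 0, 0, 0], [1, 0, 0, -0.02, 0, 0, 0], [1, 0, 0, -0.024, 0, 0, 0], [1, 0, 0, -0.028, 0, 0, 0], [1, 0, 0, -0.032, 0, 0, 0], [1, 0, 0, -0.036, 0, 0, 0], [1, 0, 0, -0.04, 0, 0, 0]])

```text
time_s: 27.17
tcp_pos: [0.5246, -0.0964, 0.1813]
ee_rot: [[-0.0, -1.0, -0.0], [-1.0, 0.0, 0.0], [-0.0, 0.0, -1.0]]
wrist_force: [0.2, -0.7, -1.2]
gripper_width: 0.271
```

Call:
jog_arm(moves=[[1, 0, 0, -0.005, 0, 0, 0], [1, 0, 0, -0.01, 0, 0, 0], [1, 0, 0, -0.016, 0, 0, 0], [1, 0, 0, -0.022, 0.001, 0, 0], [1, 0, 0, -0.028, 0.002, 0, 0], [1, 0, 0, -0.034, 0.0024, 0, 0], [1, 0, 0, -0.04, 0.0024, 0, 0], [1, 0, 0, -0.045, 0.0024, 0, 0], [1, 0, 0, -0.045, 0.0024, 0, 0], [1, 0, 0, -0.045, 0.0024, 0, 0]])

```text
time_s: 28.0
tcp_pos: [0.5248, -0.0964, 0.2262]
ee_rot: [[-0.0, -1.0, 0.003], [-1.0, 0.0, 0.0], [-0.0, -0.003, -1.0]]
wrist_force: [0.2, 0.7, -2.0]
gripper_width: 0.271
```

```bash
python3 st.py; python3 - <<'E'
from h import *
s=sense(); np.set_printoptions(precision=5,suppress=True); print(s['ee_rot'])
a=shot('scene','s7'); b=shot('top','t7')
i=cv2.imread('pics/s7.png')
cv2.imwrite('pics/s7z.png',cv2.resize(i[145:315,200:310],None,fx=3.5,fy=3.5,interpolation=cv2.INTER_CUBIC))
E
```

```text
28.0 [ 0.5248 -0.0964  0.2262] F [ 0.2122  0.6764 -1.9757] M [0.0543 0.1046 0.0171] v 0.9027000662007794 0.2714876978748528
[[-0.00006 -1.       0.00294]
 [-1.       0.00006  0.00022]
 [-0.00022 -0.00294 -1.     ]]
```

View pics/s7z.png

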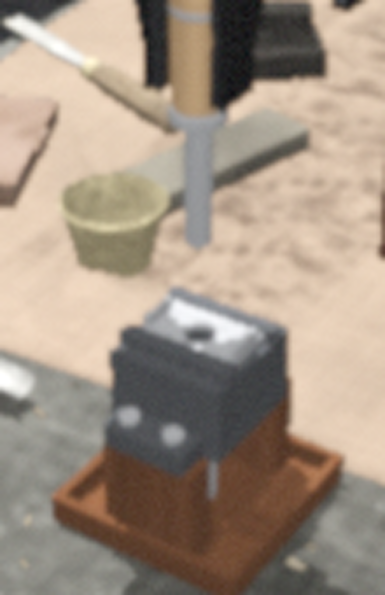

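```bash
python3 - <<'E'
from h import *
np.set_printoptions(precision=4,suppress=True,linewidth=150)
c=load('s7'); g=cv2.cvtColor(c['frame'],cv2.COLOR_RGB2GRAY).astype(int)
for r in range(180,220,3): print(r,g[r,246:268])
p=np.array((.5248,-.0964,.2262)); ax=np.array([.0029,0,-1])
for d in (.005,.02,.04,.06,.076): print(d,proj(c,p+ax*d))
print('foot prev shot', proj(load('s3'),(.5336,-.0976,.1243)))
g3=cv2.cvtColor(load('s3')['frame'],cv2.COLOR_RGB2GRAY).astype(int)
print(g3[220:236,252]); print(g[205:222,257]); print(g[205:222,255])
E
```

```text
180 [129 125 123 136 145 151 157 158 158 159 160 157 156 156 154 149 143 142 161 172 173 166]
183 [188 162 159 158 170 183 176 154 149 148 151 152 151 145 147 151 158 156 158 159 158 158]
186 [194 195 194 192 187 178 161 146 149 150 155 152 152 145 142 150 157 160 162 160 158 158]
189 [189 190 186 186 179 174 160 149 148 153 152 154 148 147 146 155 165 167 166 164 162 162]
192 [187 186 183 182 180 172 159 149 148 151 153 151 149 143 147 161 164 160 153 141 121 107]
195 [186 185 183 183 179 175 163 149 148 150 152 151 149 139 129 114 101  90  89  87  84  79]
198 [191 190 183 180 175 165 153 145 149 150 151 150 148 140 127 106 108 128 146 152 159 167]
201 [183 177 147 111 103 102 116 140 147 152 150 150 149 144 159 180 184 180 174 170 166 168]
204 [178 152 112 100 111 130 144 144 148 150 152 151 144 144 156 168 166 159 156 156 164 170]
207 [145 173 190 196 198 193 179 156 147 150 152 150 146 149 171 191 196 195 191 189 185 177]
210 [177 185 181 172 164 159 157 147 148 150 150 150 145 147 174 197 203 204 205 206 208 207]
213 [194 191 184 178 177 178 172 156 150 148 150 150 147 148 172 196 203 203 204 205 207 204]
216 [199 200 200 198 202 203 202 195 187 175 167 174 189 193 188 183 180 186 193 197 188 178]
219 [189 192 192 189 187 186 183 184 188 195 206 207 210 211 210 210 211 212 210 207 202 198]
0.005 (np.float64(256.5501355436532), np.float64(173.5937555237452))
0.02 (np.float64(256.54375872277194), np.float64(182.5506386027598))
0.04 (np.float64(256.53731025287254), np.float64(194.17332661775805))
0.06 (np.float64(256.53302498155296), np.float64(205.4430005191991))
0.076 (np.float64(256.5310297755287), np.float64(214.2134533128363))
foot prev shot (np.float64(252.4297818390435), np.float64(225.9999076132545))
[151 150 152 152 151 148 147 146 144 143 155 197 230 242 238 217]
[149 151 150 151 150 150 150 149 150 152 161 174 188 201 207 209 207]
[151 148 150 150 150 150 149 149 148 152 163 175 183 187 195 204 208]
```

The rod's axis is within 0.3 px of the prediction, so it hasn't slipped or tilted. The dowel stands in the tray at about (212,480) in the crop. Back to the holder.

```bash
python3 - <<'E'
from h import *
to((.5213,-.3631,.20))
E
```

```text
t 28.1 tcp [ 0.5244 -0.0964  0.2256] F [-0.0167 -1.1069 -1.7438] g 0.267
shift [0.2667 0.0031 0.0255] rot [-0.0016  0.0002 -0.0001]
```

Call:
jog_arm(moves=[[1, 0.015, 0, 0, 0, 0, 0], [1, 0.045, 0.0005, 0, 0, 0, 0], [1, 0.08, 0.001, 0, -0.001, 0, 0], [1, 0.115, 0.0015, 0, -0.001, 0, 0], [1, 0.15, 0.002, 0.002, -0.002, 0, 0], [1, 0.185, 0.0025, 0.005, -0.002, 0, 0], [1, 0.215, 0.003, 0.01, -0.002, 0, 0], [1, 0.24, 0.0032, 0.015, -0.002, 0, 0], [1, 0.257, 0.0032, 0.02, -0.002, 0, 0], [1, 0.2667, 0.0032, 0.025, -0.002, 0, 0]])

```text
time_s: 28.93
tcp_pos: [0.5209, -0.3652, 0.1995]
ee_rot: [[-0.002, -1.0, -0.001], [-1.0, 0.002, 0.0], [-0.0, 0.001, -1.0]]
wrist_force: [-0.2, -0.1, -1.3]
gripper_width: 0.272
```

Call:
jog_arm(moves=[[1, 0, 0, 0.005, 0, 0, 0], [1, 0, 0, 0.012, 0, 0, 0], [1, 0, 0, 0.02, 0, 0, 0], [1, 0, 0, 0.028, 0, 0, 0], [1, 0, 0, 0.035, 0, 0, 0], [1, 0, 0, 0.04, 0, 0, 0], [1, 0, 0, 0.04, 0, 0, 0], [1, 0, 0, 0.04, 0, 0, 0], [1, 0, 0, 0.04, 0, 0, 0], [1, 0, 0, 0.04, 0, 0, 0]])

```text
time_s: 29.77
tcp_pos: [0.5219, -0.3633, 0.1616]
ee_rot: [[0.0, -1.0, 0.002], [-1.0, -0.0, -0.001], [0.001, -0.002, -1.0]]
wrist_force: [-0.3, 0.5, -1.9]
gripper_width: 0.271
```

```bash
python3 - <<'E'
from h import *
to((.5212,-.3631,.145)); s=sense(); print(s['ee_rot'],s['moment'])
E
```

```text
t 29.77 tcp [ 0.5219 -0.3633  0.1616] F [-0.3213  0.5223 -1.8755] g 0.271
shift [-0.0002  0.0008  0.0166] rot [-0.0015 -0.0006  0.0002]
[[ 0.0002 -1.      0.0015]
 [-1.     -0.0002 -0.0006]
 [ 0.0006 -0.0015 -1.    ]] [0.0053 0.0796 0.0136]
```

Call:
jog_arm(moves=[[1, 0, 0.0004, 0.002, 0, 0, 0], [1, -0.0002, 0.0006, 0.005, -0.001, 0, 0], [1, -0.0002, 0.0006, 0.008, -0.001, 0, 0], [1, -0.0002, 0.0006, 0.011, -0.001, 0, 0], [1, -0.0002, 0.0006, 0.013, -0.001, 0, 0], [1, -0.0002, 0.0006, 0.015, -0.001, 0, 0], [1, -0.0002, 0.0006, 0.016, -0.001, 0, 0], [1, -0.0002, 0.0006, 0.017, -0.001, 0, 0], [1, -0.0002, 0.0006, 0.018, -0.001, 0, 0], [1, -0.0002, 0.0006, 0.019, -0.001, 0, 0]])

```text
time_s: 30.6
tcp_pos: [0.521, -0.363, 0.1419]
ee_rot: [[0.0, -1.0, -0.0], [-1.0, -0.0, -0.0], [0.0, 0.0, -1.0]]
wrist_force: [0.7, -0.1, -1.8]
gripper_width: 0.268
```

```bash
python3 - <<'E'
from h import *
to((.5212,-.3631,.084)); s=sense(); print(s['ee_rot'],s['moment'])
a=shot('scene','s8')
i=cv2.imread('pics/s8.png')
cv2.imwrite('pics/s8z.png',cv2.resize(i[100:240,270:380],None,fx=4,fy=4,interpolation=cv2.INTER_CUBIC))
E
```

```text
t 30.6 tcp [ 0.521  -0.363   0.1419] F [ 0.6704 -0.1119 -1.8305] g 0.268
shift [ 0.0001 -0.0002  0.0579] rot [ 0.0004 -0.0001  0.    ]
[[ 0.     -1.     -0.0004]
 [-1.     -0.     -0.0001]
 [ 0.0001  0.0004 -1.    ]] [-0.0065  0.0556  0.0254]
```

View pics/s8z.png

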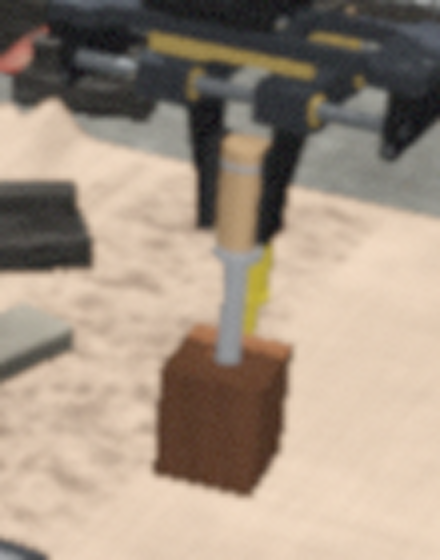

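The foot is in the hole, with the rod entering at (229,355) in the crop and no side force. I'll lower it.

Call:
jog_arm(moves=[[1, 0, 0, 0.001, 0, 0, 0], [1, 0, 0, 0.002, 0, 0, 0], [1, 0, 0, 0.003, 0, 0, 0], [1, 0, 0, 0.004, 0, 0, 0], [1, 0, 0, 0.005, 0, 0, 0], [1, 0, 0, 0.006, 0, 0, 0], [1, 0, 0, 0.007, 0, 0, 0], [1, 0, 0, 0.008, 0, 0, 0], [1, 0, 0, 0.009, 0, 0, 0], [1, 0, 0, 0.01, 0, 0, 0]])

```text
time_s: 31.48
tcp_pos: [0.521, -0.3629, 0.1318]
ee_rot: [[0.0, -1.0, -0.001], [-1.0, -0.0, 0.0], [-0.0, 0.001, -1.0]]
wrist_force: [-0.6, 0.5, -2.3]
gripper_width: 0.266
```

Call:
jog_arm(moves=[[1, 0, 0, 0.002, 0, 0, 0], [1, 0, 0, 0.004, 0, 0, 0], [1, 0, 0, 0.006, 0, 0, 0], [1, 0, 0, 0.008, 0, 0, 0], [1, 0, 0, 0.01, 0, 0, 0], [1, 0, 0, 0.012, 0, 0, 0], [1, 0, 0, 0.014, 0, 0, 0], [1, 0, 0, 0.016, 0, 0, 0], [1, 0, 0, 0.018, 0, 0, 0], [1, 0, 0, 0.02, 0, 0, 0]])

```text
time_s: 32.32
tcp_pos: [0.521, -0.3629, 0.1117]
ee_rot: [[-0.0, -1.0, -0.001], [-1.0, 0.0, -0.0], [0.0, 0.001, -1.0]]
wrist_force: [-0.0, 0.7, -2.2]
gripper_width: 0.271
```

```bash
python3 st.py
```

```text
32.32 [ 0.521  -0.3629  0.1117] F [-0.0367  0.7466 -2.1849] M [0.0085 0.1123 0.0465] v 2.8248741881463735 0.2712170015414696
```

Nothing is touching. There are 27.7 mm to home; I'll go 24 mm, then creep.

Call:
jog_arm(moves=[[1, 0, 0, 0.003, 0, 0, 0], [1, 0, 0, 0.006, 0, 0, 0], [1, 0, 0, 0.009, 0, 0, 0], [1, 0, 0, 0.012, 0, 0, 0], [1, 0, 0, 0.015, 0, 0, 0], [1, 0, 0, 0.018, 0, 0, 0], [1, 0, 0, 0.021, 0, 0, 0], [1, 0, 0, 0.023, 0, 0, 0], [1, 0, 0, 0.024, 0, 0, 0], [1, 0, 0, 0.0245, 0, 0, 0]])

```text
time_s: 33.15
tcp_pos: [0.5209, -0.3629, 0.0872]
ee_rot: [[0.0, -1.0, -0.001], [-1.0, -0.0, 0.0], [-0.0, 0.001, -1.0]]
wrist_force: [-0.7, -0.4, -2.8]
gripper_width: 0.265
```

Call:
jog_arm(moves=[[1, 0, 0, 0.0005, 0, 0, 0], [1, 0, 0, 0.001, 0, 0, 0], [1, 0, 0, 0.0014, 0, 0, 0], [1, 0, 0, 0.0018, 0, 0, 0], [1, 0, 0, 0.0022, 0, 0, 0], [1, 0, 0, 0.0026, 0, 0, 0], [1, 0, 0, 0.003, 0, 0, 0], [1, 0, 0, 0.0032, 0, 0, 0], [1, 0, 0, 0.0032, 0, 0, 0], [1, 0, 0, 0.0032, 0, 0, 0]])

```text
time_s: 33.98
tcp_pos: [0.5209, -0.3629, 0.0842]
ee_rot: [[0.0, -1.0, -0.001], [-1.0, -0.0, 0.0], [-0.0, 0.001, -1.0]]
wrist_force: [-0.3, -0.1, -1.6]
gripper_width: 0.269
```

```bash
python3 st.py
```

```text
33.98 [ 0.5209 -0.3629  0.0842] F [-0.3013 -0.0524 -1.5812] M [ 0.0073  0.1212 -0.0126] v 0.07983782195207886 0.26914615456119123
```

Call:
jog_arm(moves=[[1, 0, 0, 0.0002, 0, 0, 0], [1, 0, 0, 0.0004, 0, 0, 0], [1, 0, 0, 0.0006, 0, 0, 0], [1, 0, 0, 0.0008, 0, 0, 0], [1, 0, 0, 0.001, 0, 0, 0], [1, 0, 0, 0.0012, 0, 0, 0], [1, 0, 0, 0.0014, 0, 0, 0], [1, 0, 0, 0.0014, 0, 0, 0], [1, 0, 0, 0.0014, 0, 0, 0], [1, 0, 0, 0.0014, 0, 0, 0]])

```text
time_s: 34.82
tcp_pos: [0.521, -0.363, 0.084]
ee_rot: [[0.0, -1.0, -0.0], [-1.0, -0.0, -0.001], [0.001, 0.0, -1.0]]
wrist_force: [-2.2, 2.3, 4.4]
gripper_width: 0.268
```

```bash
python3 st.py
```

```text
34.82 [ 0.521 -0.363  0.084] F [-2.1695  2.3412  4.3706] M [ 0.6847  0.767  -0.0164] v 0.1322597260155049 0.2678261367438286
```

It's seated at TCP z 0.084, the same as at the start. I'll ease the load off and let go.

Call:
jog_arm(moves=[[1, 0, 0, -0.0004, 0, 0, 0], [1, 0, 0, -0.0009, 0, 0, 0], [1, 0, 0, -0.0009, 0, 0, 0], [0.3, 0, 0, -0.0009, 0, 0, 0], [0, 0, 0, -0.0009, 0, 0, 0], [-0.3, 0, 0, -0.0009, 0, 0, 0], [-0.6, 0, 0, -0.0009, 0, 0, 0], [-1, 0, 0, -0.0009, 0, 0, 0], [-1, 0, 0, -0.0009, 0, 0, 0], [-1, 0, 0, -0.0009, 0, 0, 0]])

```text
time_s: 35.65
tcp_pos: [0.5209, -0.363, 0.0836]
ee_rot: [[-0.0, -1.0, -0.001], [-1.0, 0.0, 0.0], [-0.0, 0.001, -1.0]]
wrist_force: [-0.2, -0.5, 0.3]
gripper_width: 0.717
```

```bash
python3 st.py
```

```text
35.65 [ 0.5209 -0.363   0.0836] F [-0.1732 -0.5186  0.2806] M [0.0443 0.0915 0.0466] v 0.13976294344162662 0.7168008545471832
```

Call:
jog_arm(moves=[[-1, 0, 0, 0, 0, 0, 0], [-1, 0, 0, 0, 0, 0, 0], [-1, 0, 0, -0.002, 0, 0, 0], [-1, 0, 0, -0.006, 0, 0, 0], [-1, 0, 0, -0.012, 0, 0, 0], [-1, 0, 0, -0.02, 0, 0, 0], [-1, 0, 0, -0.032, 0, 0, 0], [-1, 0, 0, -0.046, 0, 0, 0], [-1, 0, 0, -0.06, 0, 0, 0], [-1, 0, 0, -0.075, 0, 0, 0]])

```text
time_s: 36.48
tcp_pos: [0.521, -0.363, 0.1603]
ee_rot: [[0.0, -1.0, 0.0], [-1.0, -0.0, -0.0], [0.0, -0.0, -1.0]]
wrist_force: [0.1, -0.0, -0.1]
gripper_width: 0.996
```

Call:
jog_arm(moves=[[-1, 0.0, 0, -0.015, 0, 0, 0], [-1, 0.0, 0, -0.03, 0, 0, 0], [-1, 0, 0, -0.05, 0, 0, 0], [-1, 0.01, 0.03, -0.05, 0, 0, 0], [-1, 0.02, 0.06, -0.05, 0, 0, 0], [-1, 0.04, 0.09, -0.05, 0, 0, 0], [-1, 0.06, 0.11, -0.05, 0, 0, 0], [-1, 0.08, 0.125, -0.05, 0, 0, 0], [-1, 0.09, 0.13, -0.05, 0, 0, 0], [-1, 0.09, 0.13, -0.05, 0, 0, 0]])

```text
time_s: 37.32
tcp_pos: [0.3899, -0.4548, 0.2097]
ee_rot: [[-0.003, -1.0, 0.0], [-1.0, 0.003, -0.001], [0.001, -0.0, -1.0]]
wrist_force: [0.1, -0.9, -0.5]
gripper_width: 0.997
```

```bash
python3 st.py; python3 - <<'E'
from h import *
a=shot('scene','s9'); b=shot('top','t9')
i=cv2.imread('pics/s9.png'); j=cv2.imread('pics/t9.png')
f=lambda m,x,y,w,h:cv2.resize(m[y:y+h,x:x+w],(390,290),interpolation=cv2.INTER_CUBIC)
cv2.imwrite('pics/s9z.png',np.vstack([np.hstack([f(i,200,215,134,100),f(i,270,135,134,100)]),np.hstack([f(j,160,200,134,100),f(j,280,190,134,100)])]))
E
```

```text
37.32 [ 0.3899 -0.4548  0.2097] F [ 0.0604 -0.9405 -0.4753] M [0.0143 0.0015 0.0042] v 2.5482136474274726 0.996741438286893
```

View pics/s9z.png

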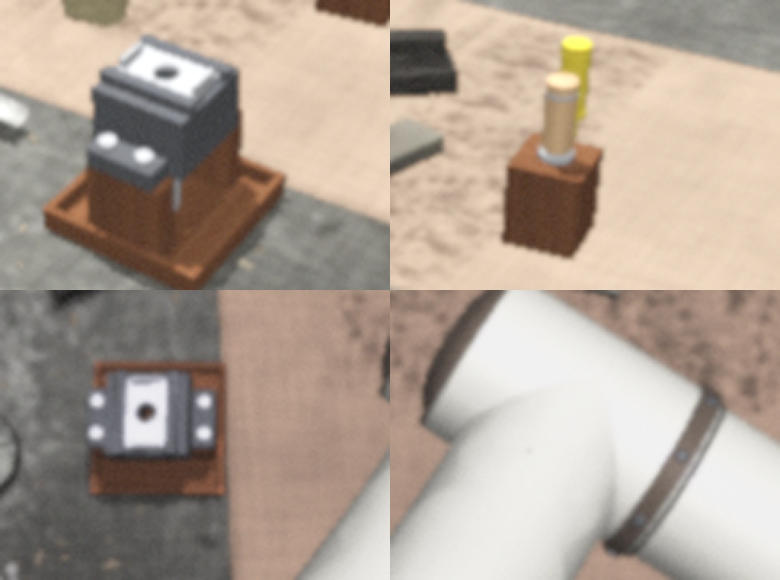

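View pics/t9.png

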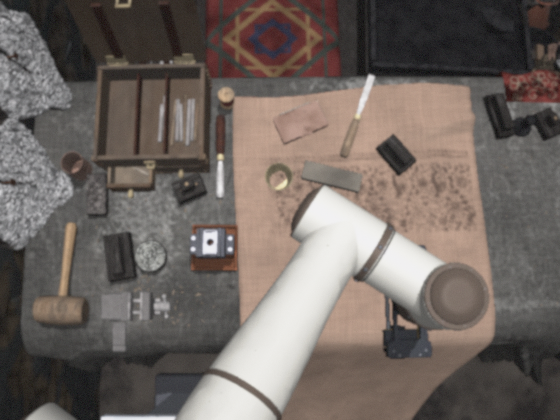

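The drift is upright with its collar on the holder (crop (558,150)). The cover hole is over the bore, the dowel is in the tray at (178,192), and the bystanders haven't moved. One last check against the first picture, then I hand in.

Call:
jog_arm(moves=[[-1, 0, 0, 0, 0, 0, 0], [-1, 0, 0, 0, 0, 0, 0], [-1, 0, 0, 0, 0, 0, 0], [-1, 0, 0, 0, 0, 0, 0], [-1, 0, 0, 0, 0, 0, 0], [-1, 0, 0, 0, 0, 0, 0], [-1, 0, 0, 0, 0, 0, 0], [-1, 0, 0, 0, 0, 0, 0], [-1, 0, 0, 0, 0, 0, 0], [-1, 0, 0, 0, 0, 0, 0]])

```text
time_s: 38.25
tcp_pos: [0.391, -0.453, 0.2088]
ee_rot: [[-0.0, -1.0, -0.001], [-1.0, 0.0, -0.0], [0.0, 0.001, -1.0]]
wrist_force: [0.9, -0.3, 0.4]
gripper_width: 0.997
```

```bash
python3 - <<'E'
from h import *
a=load('scene0')['frame'].astype(int); b=shot('scene','s10')['frame'].astype(int)
for n,(x,y,w,h) in dict(drift=(310,155,35,70),cup=(212,188,40,38),stone=(240,172,52,35),prt=(255,140,42,30)).items():
    d=np.abs(a-b)[y:y+h,x:x+w].max(2); print(n,d.mean().round(2),(d>60).sum())
print(finish_job())
E
python3 st.py
```

```text
drift 2.84 0
cup 1.74 0
stone 1.77 0
prt 2.57 0
the job is handed in; nothing more can be done
None
the job is handed in; nothing more can be done
```

The job is done and handed in at about 38 s: the dowel is in the tray and the drift is back home in its holder.

- **Cover and dowel:** I found the cover's hole with the drift about 10 mm off the bore and slid it back over the bore. The dowel came free under a steady 14 to 17 N; all readings were well below 30 N, but I only read force at the end of each move call.
- **Drift:** I put it back to its original height (TCP z 0.084 m) and felt it seat lightly before letting go and moving clear.
- **Last checks:** The dowel stands in the tray and the cover's hole is over the bore. Compared with the first picture, the drift, cup, whetstone and printing block show no change.
- **Disagreements:** The two camera calibrations differed by 2 to 4 mm in y; I settled this with the drift in hand and by feel. After the dowel dropped, a side force of 6 to 7 N stayed on the drift and did not respond to my first two corrections. It cleared during a small lift and shift before I withdrew.

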